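# Tuck a slide carrier under the stage clip and hold it flat

### The arm

A 6-joint arm with a two-finger parallel gripper is mounted at the origin on the work surface. World frame = base frame: x ahead of the robot, y to its left, z up, the work surface at z = 0. Lengths are in mm, angles in rad, forces in N, time in s.
With the tool pointing down it reaches from about 350 to 975 mm from the base axis. Payload 7.1 kg.
Tool frame: the origin (TCP) lies midway between the tips of the shut fingers; the grasp point (between the pads) lies 19 mm behind it (ctrl.grip_point_offset is the distance from the TCP to the grasp point, in mm); z points along the fingers, y is the line along which they close (so a half turn about z gives the same grasp; the last joint's range is limited). The gripper opens to 88 mm and grips with 3 to 60 N. Pads are 20 mm wide; open, the fingers measure 115 mm over their backs; the gripper's body (75 mm by 178 mm) begins 61 mm behind the grasp point.
Start: joints at [-0.019, 0.423, 1.63, -0, 1.089, -0.019], TCP at [624.984, 0.026, 222.675] pointing down, gripper open.
Joint ranges: [-3, 3], [-0.9, 2.11], [0.09, 2.58], [-1.31, 4.45], [0.11, 2.69], [-2.54, 2.54]. Speed limits (rad/s): [2.39, 2.39, 3.01, 3.14, 3.14, 3.14].

### API

Orientations are given as a rotation vector (axis times angle).
In Python, from workcell import get_obs, optics, close_job, spotter, ctrl gives the robot as it stands. The module is installed in compiled form; this text tells all that it offers.
- The arm moves only by the tool move_arm, never from a script. Its argument "rows" is a list of rows, each a list of 5 numbers: the shift along the tool's x, y, z in cm, then the turn about the tool's z in degrees, then the opening in per cent of the stroke, from 0 (shut) to 100 (fully open). A call has 1 to 10 rows; each row shifts and turns the commanded pose from where the row before left it, along the tool's axes as they then stand; what a row does not reach is not made up. A row lasts 1/8 s, in which the tool goes at most 62.5 mm and 10.7 degrees, less where a joint would pass 70% of its speed; a pose out of reach is approached as far as the arm can. A call with a gripper value outside its range is refused whole. The fingers move at their own pace and stop on an object; the grip force is fixed at half the most. Time passes only in rows, so rows that do not move let the fingers close. It gives the time, the measured TCP pose, the force, the opening and the grip force at its end, in the units of the state.
- get_obs(): the state, without advancing time (a new reading comes with each control period).
- optics.get_image(name): name is "scene" or "side" or "wrist"; returns the picture (480x640x3 uint8, blue, green, red); there is no depth.
- optics.calibration(name): a dict with "camera_matrix" (3x3 intrinsics, pixels), "distortion" ([k1, k2, p1, p2, k3] as OpenCV has them; the pictures are not rectified), "xyz" and "orientation" of the camera in the world. Camera axes: x right, y down, z forward; pixel columns grow to the right and rows downward; lengths in mm; the calibration is good to about 2 mm. A picture is of the moment at which its call begins: read the wrist's pose just before it. calibration takes no time and is no camera call; for the wrist camera it gives the pose at the moment of the call.
- close_job(): hands the job in; it is judged then, once.
Trained networks look in the newest picture that a camera, given by its name, has taken for a name from the list of things; names that differ only in an ending like _2 or _b are one class to them, and where a whole thing is asked for, a point or a joint stands for the part that bears it (a point fixed in the world has none). Each returns a list of dicts, best first, with "conf" (0 to 1); they miss things now and then, are a little off and sometimes report something else, mostly with a low value. They report only what shows in the picture. A call takes as long as a camera call.
- spotter.find_in(camera, label): "point" ([column, row] in pixels, amid what is visible of it).
- spotter.regions_of(camera, label): "region" (480x640 bool, what is visible of it) and "point" ([column, row] in pixels, amid what is visible of it).
The state is a dict: "t": time; "qpos": joint angles; "qvel": joint speeds; "joint_torque": joint torques, N m; "ee_pos": TCP position; "orientation": TCP orientation; "ft_force": force on the tool from outside, world axes, zero at the start; "moment": the same for the moment, N m; "width": finger opening in mm; "grasp_force": force on a finger pad.
Only numpy, scipy, OpenCV 4.12 (cv2) and the standard library are available. Lean on these libraries where they do the work, as an engineer would, in place of code of your own. Each camera call takes 0.05 s, during which the arm holds its last target. There are 200 camera calls.

### The job

Keeping it flat on the stage and never lifting it, slide the metal slide carrier sideways from the middle of the stage to the blue-outlined bay, let it come to rest there for about half a second, then push it straight ahead so that its front edge tucks under the blue leaf, fully home against the stop bar, without lifting the leaf. Finish while still holding the carrier there, pressed firmly down flat on the stage with about 12 N (a bit over a kilogram's weight): do not let go. Leave the white clip, the bottles and everything else alone.

Things in the scene. Friction and masses are not known exactly. Their poses are not given: they have to be found in the camera images.
- stage: Dark grey slab fixed to the bench, 240 (x) x 330 (y) x 20 mm high; origin at the centre of its underside (on the bench), so its top is 20 mm above the origin. Its +x points away from the robot (yawed by up to 0.2 rad from the robot's x). Three bays side by side along its y, about 110 mm apart: a yellow outline in the middle (the carrier starts about there), and the blue and the white outline either side, blue left or right from one run to the next.
- carrier: Loose aluminium plate, 120 (x) x 84 (y) x 4 mm, about 0.25 kg, lying flat on the stage, with a glass slide let in and a black upright grip block: 36 mm long (x), 16 mm wide (y), its top 50 mm above the plate's underside, centred 30 mm behind (-x of) the plate's centre; pinch it across y from above. Origin: centre of the plate's underside. +x points to the front edge, the one to tuck. It starts yawed by up to 0.12 rad and up to about 12 mm off the yellow bay.
- carrier_grip (a point): Centre of the top face of the carrier's black grip, 50 mm above the stage top, 30 mm behind the carrier's origin.
- carrier_edge (a point): Middle of the carrier's front edge: 60 mm ahead (+x) of its origin, at half the plate's thickness (2 mm).
- clip_blue: Blue clip, fixed on the far side of the stage top; origin under the middle of its dark steel stop bar (16 mm in x, 76 mm in y, 7 mm high), on the stage top; axes parallel to the stage's. The blue leaf (60 mm wide, 2.5 mm thick) reaches 26 mm from the bar's near face towards the robot (-x), its underside 7 mm above the stage, its last 10 mm bent upward: the 4 mm plate passes under with 3 mm to spare.
- blue_bay (a point): Centre of the blue-outlined bay (outline 126 x 90 mm) on the stage top, 113 mm in front (-x) of the blue clip's origin: the carrier's origin belongs here for the pause. From here it is 45 mm straight ahead (+x) to fully home, and its front edge is 19 mm short of the leaf.
- blue_stop (a point): Middle of the near (-x) face of the blue clip's stop bar, 2 mm above the stage top: the carrier's front edge meets it when fully home. Its axes are those of the clip.
- leaf_blue (a joint): Hinge of the blue leaf along its far edge, rad: 0 lying down, grows as the leaf is lifted (1.2 fully up). The leaf (30 g) is held down by its weight and a weak spring; 0.1 rad raises its tip by 4 mm.
- clip_white: The other clip, the same but with a white leaf and white outline; not used. Origin as for the blue clip.
- leaf_white (a joint): Hinge of the white leaf, rad, 0 lying down; leave it so.
- oil_bottle: Small amber bottle, 26 mm across, 55 mm tall, loose on the far part of the stage between the two clips; origin at the centre of its foot. Leave alone.
- petri_dish: Clear closed dish, 90 mm across, 16 mm high, loose on the bench to the left of the stage; origin at the centre of its underside. Leave alone.
- beaker: Glass beaker, 70 mm across, 90 mm tall, loose on the bench to the right of the stage; origin at the centre of its foot. Leave alone.
- reagent: Amber bottle with a white cap, 70 mm across, 150 mm tall, loose on the bench to the left of the stage; origin at the centre of its foot. Leave alone.
- slide_box: Orange slide box, 100 x 170 x 35 mm, loose on the bench at the right; origin at the centre of its underside. Leave alone.

How it is judged:
By the outcome, as a careful person would: the job done as asked, in the order asked, and still so for the second after the job is handed in, while the arm keeps its last pose, push and grip.
It also fails if it takes over 51 s, if anything falls off the work surface, if the arm or the gripper's body presses on something with over 40 N, if the wrist force passes 120 N, or if a joint passes its speed limit or range.

## Working session

There is one attempt and no reset: what is moved stays moved. The work goes in short steps, Python scripts to look and compute and a tool call to move; the robot and the scene stay as the last step left them, time stands still between calls to the robot, and variables do not carry over. Pictures are saved under pics/ and viewed, at most 10 in all, crops included, and the job is handed in when it is done.

Besides the shell and the picture viewer there is one more tool, called as a command line: name --pt "numbers of a row" for each row, then --argument value for the rest. move_arm: Moves the arm, as the interface text tells. Its arguments: {"type":"object","properties":{"rows":{"type":"array","items":{"type":"array","items":{"type":"number"}}}},"required":["rows"]}

```bash
mkdir -p pics; cat > h.py <<'E'
import numpy as np, cv2
from workcell import get_obs, optics, close_job, spotter, ctrl
from scipy.spatial.transform import Rotation as R
def cal(n):
    c=optics.calibration(n); o=np.array(c["orientation"],float)
    M=R.from_rotvec(o).as_matrix() if o.size==3 else o.reshape(3,3)
    return np.array(c["camera_matrix"],float),np.array(c["distortion"],float),np.array(c["xyz"],float),M
def ray(C,px):
    K,d,p,M=C
    u=cv2.undistortPoints(np.array([[px]],float),K,d)[0,0]
    v=M@np.array([u[0],u[1],1]); return p,v/np.linalg.norm(v)
def onz(C,px,z):
    p,v=ray(C,px); return p+v*(z-p[2])/v[2]
def tri(rs):
    A=0;b=0
    for p,v in rs:
        P=np.eye(3)-np.outer(v,v);A=A+P;b=b+P@p
    x=np.linalg.solve(A,b); return x,[np.linalg.norm((np.eye(3)-np.outer(v,v))@(x-p)) for p,v in rs]
def proj(C,X):
    K,d,p,M=C
    return cv2.projectPoints(((np.atleast_2d(X)-p)@M).astype(float),np.zeros(3),np.zeros(3),K,d)[0][:,0]
E
python3 - <<'E'
from h import *
print(get_obs())
for n in ("scene","side","wrist"):
    C=cal(n); im=optics.get_image(n); cv2.imwrite(f"pics/{n}0.png",im)
    print(n,C[2].round(0),C[3][:,2].round(2),C[0][0,0])
    for l in ("carrier","carrier_grip","clip_blue","clip_white","blue_bay","stage","oil_bottle"):
        r=spotter.find_in(n,l); print(l,[(np.round(q["point"],1).tolist(),round(q["conf"],2)) for q in r[:2]])
E
```

```text
{'t': 0.0, 'qpos': array([-1.89892084e-02,  4.23844959e-01,  1.63066229e+00, -4.39055684e-05,
        1.08862298e+00, -1.90033631e-02]), 'qvel': array([-0.00042723,  0.0006526 ,  0.00035976,  0.00037874, -0.00073716,
        0.00205147]), 'joint_torque': array([ 1.28069914e-03, -5.44622147e+01, -2.73670936e+01,  6.42951974e-02,
        2.27214623e-02, -1.51321510e-04]), 'ee_pos': array([6.24449408e+02, 3.08731571e-02, 2.21910024e+02]), 'orientation': array([-2.22063860e+00, -2.22071531e+00,  1.71847884e-03]), 'ft_force': array([0.48397421, 0.79285668, 0.32323425]), 'moment': array([ 0.01529097, -0.00309677,  0.00628109]), 'grasp_force': 0.0, 'width': 87.64464297740386}
scene [1136. -452.  595.] [-0.62  0.53 -0.58] 437.769242625572
carrier [([304.6, 261.5], 0.92), ([164.9, 365.2], 0.21)]
carrier_grip [([304.5, 262.9], 0.75)]
clip_blue [([378.2, 262.0], 0.92), ([383.0, 262.7], 0.27)]
clip_white [([300.5, 310.5], 0.68)]
blue_bay [([376.8, 265.4], 0.72)]
stage [([312.8, 285.8], 0.91)]
oil_bottle [([343.5, 286.7], 0.83)]
side [ 159.  808. 1065.] [ 0.3  -0.61 -0.73] 557.5001881160877
carrier [([320.2, 254.9], 0.64)]
carrier_grip [([316.4, 257.1], 0.81)]
clip_blue [([259.2, 275.9], 0.84), ([317.9, 256.3], 0.16)]
clip_white [([297.7, 214.1], 0.77)]
blue_bay [([255.5, 272.6], 0.85), ([288.9, 389.6], 0.46)]
stage [([307.0, 265.4], 0.83)]
oil_bottle []
wrist [626.  70. 385.] [-0.   -0.26 -0.97] 362.4930790854265
carrier [([254.0, 208.4], 0.67)]
carrier_grip [([254.9, 209.0], 0.81)]
clip_blue [([348.7, 94.4], 0.96)]
clip_white [([357.5, 306.6], 0.88)]
blue_bay [([350.5, 96.7], 0.97)]
stage [([289.4, 162.8], 0.67)]
oil_bottle [([375.6, 223.3], 0.86)]
```

View pics/wrist0.png

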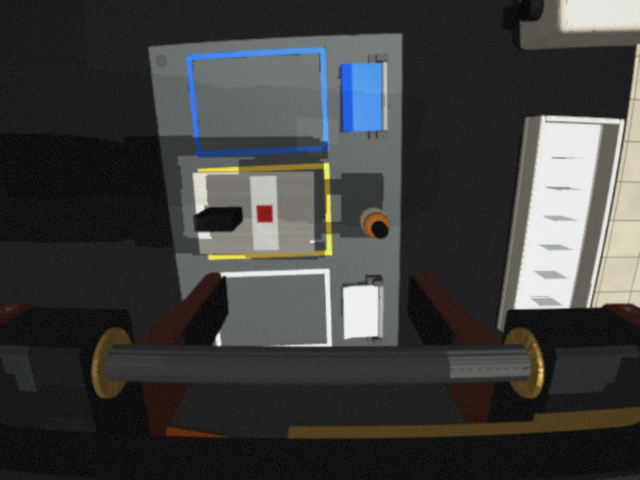

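View pics/scene0.png

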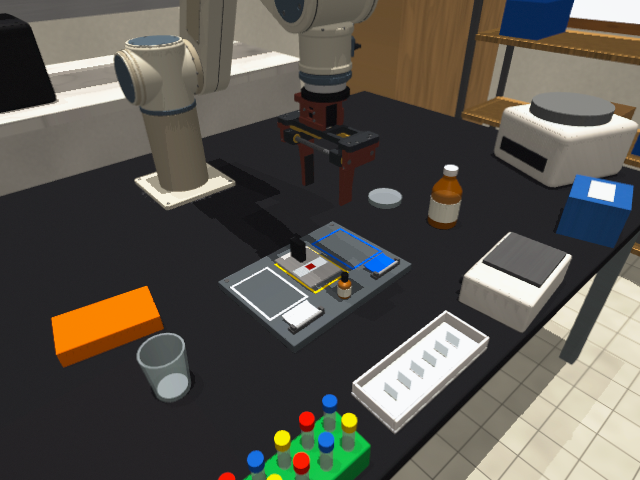

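View pics/side0.png

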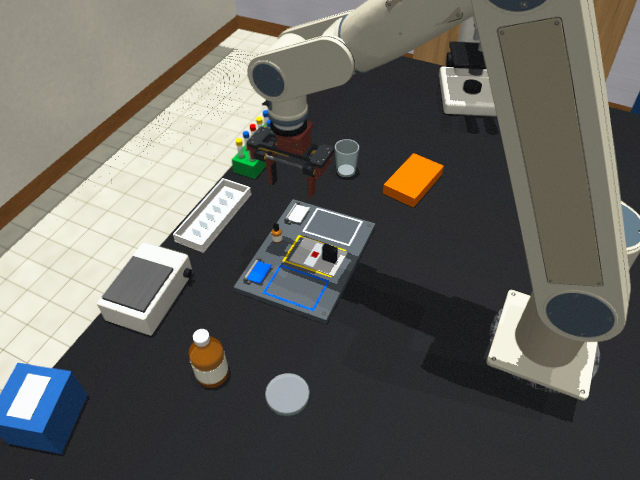

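The wrist view shows the blue bay top-left (corners about (187,56), (326,47), (328,150), (197,157)) with its leaf at (362,97). The carrier lies in the yellow bay with its grip at (220,218), and the bottle is at (375,225). The scene and side views agree: the blue bay is on the robot's left (+y).

```bash
cat >> h.py <<'E'
def blueparts(im):
    hsv=cv2.cvtColor(im,cv2.COLOR_BGR2HSV)
    return cv2.inRange(hsv,(100,120,60),(130,255,255))
def comps(m,minA=40):
    n,l,s,c=cv2.connectedComponentsWithStats(m,connectivity=8)
    return [(s[i],c[i],l==i) for i in range(1,n) if s[i][4]>minA]
def rect(C,mask,z):
    ys,xs=np.nonzero(mask); P=np.array([onz(C,(x,y),z)[:2] for x,y in zip(xs,ys)],np.float32)
    (c,s,a)=cv2.minAreaRect(P); return np.round(c,1),np.round(s,1),round(a,2),P
E
python3 - <<'E'
from h import *
for n in ("scene","side","wrist"):
    C=cal(n); im=optics.get_image(n)
    r=spotter.find_in(n,"clip_blue")[0]["point"]
    m=blueparts(im)
    for s,c,k in comps(m):
        if np.hypot(*(c-np.array(r)))<160: print(n,"blue",s,c.round(0),rect(C,k,20)[:3],"z28",rect(C,k,28.5)[:3])
    for l,z in (("clip_blue",27),("clip_white",27),("carrier_grip",60),("carrier",22)):
        q=spotter.regions_of(n,l)
        if q: print(n,l,round(q[0]["conf"],2),q[0]["region"].sum(),rect(C,q[0]["region"],z)[:3])
E
```

```text
scene blue [311 228  84  45 698] [362. 255.] (array([589.1, 111.8]), array([175.2,  97.1]), 2.11) z28 (array([597.2, 103.5]), array([172.6,  95.6]), 2.11)
scene blue [322 394  16  19 260] [329. 403.] (array([ 840.2, -184.5]), array([22.7, 30.8]), 48.4) z28 (array([ 844.6, -188.4]), array([22.4, 30.4]), 48.4)
scene clip_blue 0.79 560 (array([624.2, 110.3]), array([140. ,  87.6]), 4.96)
scene clip_white 0.61 1110 (array([ 607.6, -109.9]), array([184.6,  94. ]), 2.05)
scene carrier_grip 0.56 1568 (array([580. , -25.9]), array([ 82.7, 154. ]), 87.56)
scene carrier 0.57 1623 (array([541.4,   3.8]), array([ 89.9, 166. ]), 88.13)
side blue [247 260  25  23 326] [259. 272.] (array([669.2, 105.3]), array([39. , 65.2]), 2.4) z28 (array([665., 111.]), array([38.7, 64.7]), 2.4)
side blue [262 264  67  47 420] [296. 287.] (array([567.8, 108.1]), array([133.,  96.]), 2.25) z28 (array([564.5, 113.8]), array([131.9,  95.3]), 2.25)
side clip_blue 0.92 700 (array([596.4, 115.2]), array([193.1,  96. ]), 2.27)
side clip_white 0.56 303 (array([ 675.3, -108. ]), array([44.4, 84.2]), 6.15)
side carrier_grip 0.65 1373 (array([546.4,  28. ]), array([117.8,  92.5]), 0.39)
side carrier 0.96 1344 (array([561.2,   1.5]), array([124.8,  90. ]), 0.5)
wrist blue [ 186   47  143  110 2721] [257. 101.] (array([568.3, 108.3]), array([132.1,  95.9]), 2.27) z28 (array([569.6, 107.4]), array([129. ,  93.6]), 2.27)
wrist blue [ 340   62   42   70 2779] [361.  97.] (array([666.5, 113.5]), array([38.8, 62.4]), 2.01) z28 (array([665.6, 112.5]), array([37.9, 60.9]), 2.01)
wrist clip_blue 0.83 5955 (array([598.1, 109.1]), array([187. ,  93.9]), 2.46)
wrist clip_white 0.69 3168 (array([ 605.3, -101.5]), array([ 89.9, 186.1]), 89.13)
wrist carrier_grip 0.79 9717 (array([565.9,   8.1]), array([110.9,  76.9]), 0.03)
wrist carrier 0.82 9693 (array([559.3,   1.3]), array([124.6,  84.7]), 0.03)
```

```bash
python3 - <<'E'
from h import *
w=cv2.imread("pics/wrist0.png")[160:270,180:340]; s=cv2.imread("pics/side0.png")[230:285,275:355]
a=cv2.resize(w,None,fx=5,fy=5,interpolation=cv2.INTER_CUBIC); b=cv2.resize(s,None,fx=5,fy=5,interpolation=cv2.INTER_CUBIC)
cv=np.zeros((830,800,3),np.uint8); cv[:550]=a; cv[555:830,:400]=b
cv=np.clip(cv.astype(float)**.7*4.2,0,255).astype(np.uint8)
cv2.imwrite("pics/crop0.png",cv2.resize(cv,(578,600)))
for n in ("wrist","side"):
    r=spotter.find_in(n,"carrier_grip") 
    print(r and r[0]["point"])
E
```

```text
[255.1, 209.9]
[257.6, 273.3]
```

View pics/crop0.png

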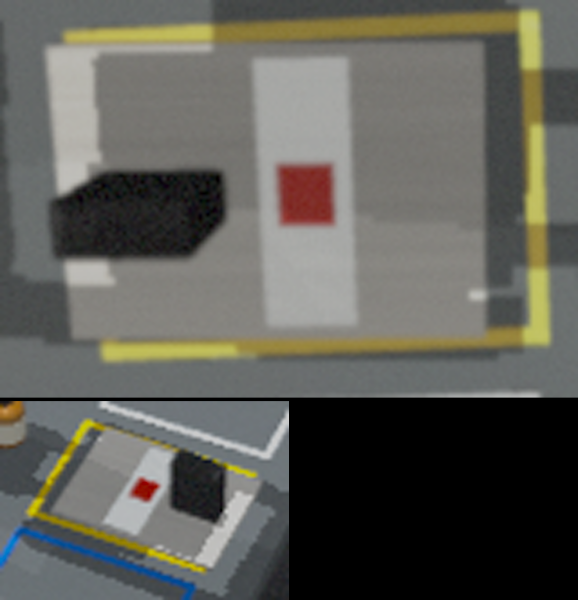

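The crop shows the plate corners in the wrist view at about (47,47), (485,41), (487,338), (72,338) crop px. The grip's top face runs from (50,203) to (191,257), and in the side view its top edge is near (172–222, 452–465).

```bash
python3 - <<'E'
from h import *
C=cal("wrist");S=cal("side")
w=lambda x,y:(180+x/3.61,160+y/3.614); s=lambda x,y:(275+x/3.61,230+(y-401)/3.614)
P=np.array([onz(C,w(*p),24) for p in ((47,47),(485,41),(487,338),(72,338))]);print(P.round(1))
c=P.mean(0);v=(P[1]-P[0]+P[2]-P[3])[:2];u=(P[0]-P[3]+P[1]-P[2])[:2];print("plate",c,np.degrees(np.arctan2(v[1],v[0])),np.degrees(np.arctan2(-u[0],u[1])))
T=np.array([onz(C,w(*p),70) for p in ((50,203),(188,205),(191,257),(55,257))]);print(T.round(1),T.mean(0))
print("tri top", tri([ray(C,w(121,230)),ray(S,s(199,461))]))
print("tri red", tri([ray(C,w(305,194)),ray(S,s(145,489))]))
for yaw in (-1,0,1,2):
    a=np.radians(yaw); print(yaw, c[:2]-30*np.array([np.cos(a),np.sin(a)]))
# bay height check: blue bay outline and leaf centroid triangulation
sm=blueparts(cv2.imread("pics/side0.png"));wm=blueparts(cv2.imread("pics/wrist0.png"))
g=lambda m,b:[m_ for s_,c_,m_ in comps(m) if abs(s_[0]-b)<3][0]
for a,b in ((247,340),(262,186)):
    f=lambda k:np.array(cv2.minAreaRect(np.argwhere(k)[:,::-1].astype(np.float32))[0])
    h=lambda k:np.array(cv2.moments(cv2.convexHull(np.argwhere(k)[:,::-1].astype(np.int32)))["m10"])/1
    def cen(k):
        M=cv2.moments(cv2.convexHull(np.argwhere(k)[:,::-1].astype(np.int32)));return M["m10"]/M["m00"],M["m01"]/M["m00"]
    print(tri([ray(S,cen(g(sm,a))),ray(C,cen(g(wm,b)))]))
E
```

```text
[[501.7  42.5  24. ]
 [622.2  43.5  24. ]
 [622.5 -41.   24. ]
 [501.9 -41.   24. ]]
plate [562.06799884   1.00695958  24.        ] 0.25542136259943926 0.16594699442378313
[[515.1   8.   70. ]
 [549.4   7.4  70. ]
 [549.4  -5.8  70. ]
 [515.1  -5.7  70. ]] [532.25896717   0.97882479  70.        ]
tri top (array([530.4818719 ,  -0.64828788,  67.98350249]), [np.float64(1.7219808424260012), np.float64(1.7219808424260636)])
tri red (array([ 5.70334533e+02, -3.86855300e-02,  2.14558880e+01]), [np.float64(1.1208460078799072), np.float64(1.120846007879756)])
-1 [532.07256799   1.53053177]
0 [532.06799884   1.00695958]
1 [5.32072568e+02 4.83387386e-01]
2 [ 5.32086274e+02 -4.00253220e-02]
(array([664.75340237, 112.63889908,  30.38798506]), [np.float64(0.6771451475648255), np.float64(0.6771451475648014)])
(array([567.86914911, 109.27291175,  18.87666418]), [np.float64(1.0307331461258038), np.float64(1.030733146125726)])
```

move_arm --pt "0 -2.3 1 0 100" --pt "0 -2.3 1 0 100" --pt "0 -2.3 1 0 100" --pt "0.1 -2.34 1 0 100" --pt "0 0 1 10 100" --pt "0 0 1 10 100" --pt "0 0 1 10 100" --pt "0 0 1 10 100" --pt "0 0 1 10 100" --pt "0 0 1 10 100"

```text
t: 3.45
ee_pos: [532.7, 1.0, 122.5]
orientation: [3.037, 0.804, 0.0]
ft_force: [0.7, 0.5, -0.2]
width: 87.7
grasp_force: 0.0
```

move_arm --pt "0 0 0.5 10 100" --pt "0 0 0.5 10 100" --pt "0 0 0.5 10 100" --pt "0 0 0 0 100" --pt "0 0 0 0 100"

```text
t: 4.08
ee_pos: [532.8, 1.0, 107.9]
orientation: [3.142, 0.005, 0.0]
ft_force: [1.3, 0.1, 0.5]
width: 87.7
grasp_force: 0.0
```

move_arm --pt "0 0 1.6 0 100" --pt "0 0 1.6 0 100" --pt "0 0 1.6 0 100" --pt "0 0 1.4 0 100" --pt "0 0 1.0 0 100" --pt "0 0 0.2 0 100" --pt "0 0 0 0 60" --pt "0 0 0 0 40"

```text
t: 5.08
ee_pos: [533.0, 1.0, 34.2]
orientation: [3.142, -0.0, 0.002]
ft_force: [0.3, 0.1, 0.4]
width: 71.2
grasp_force: 0.0
```

```bash
python3 - <<'E'
from h import *
o=get_obs();print(o["ee_pos"],o["width"],o["ft_force"])
C=cal("wrist");im=optics.get_image("wrist");cv2.imwrite("pics/w1.png",im);print(C[2],C[3][:,2])
m=blueparts(im)
for s,c,k in comps(m): print(s,c.round(0),rect(C,k,20)[:3],rect(C,k,28.5)[:3])
E
```

```text
[532.99418487   0.99692534  34.16412454] 71.17755213563377 [0.34681669 0.11006774 0.42751042]
[603.98578104   0.86705381 196.37245582] [-2.58579586e-01 -7.24325015e-04 -9.65989686e-01]
[   0    0  131   55 6193] [62. 24.] (array([658.9, 118.8]), array([66.2, 24.7]), 85.31) (array([656.2, 113.2]), array([63. , 23.5]), 85.31)
[   0   74  207  245 6823] [105. 162.] (array([574., 109.]), array([121.2,  96.1]), 2.2) (array([575.4, 103.8]), array([115.4,  91.4]), 2.2)
[163 324  14  10 100] [168. 328.] (array([506.6,  81.9]), array([5.2, 8.4]), 7.6) (array([511.3,  78. ]), array([4.9, 8. ]), 7.6)
```

View pics/w1.png

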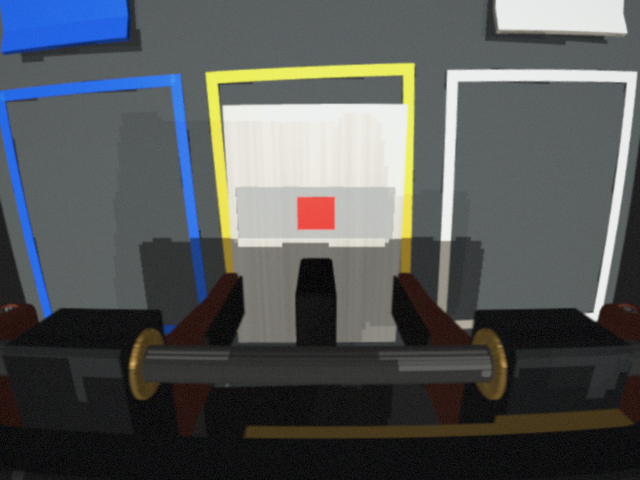

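The grip (column ~317) sits between the fingers, and the plate's front edge (223–408, row 104) is square to the tool. The blue bay is at the left with its leaf beyond. Closing.

move_arm --pt "0 0 0 0 0" --pt "0 0 0 0 0" --pt "0 0 0 0 0" --pt "0 0 0 0 0" --pt "0 0 0 0 0" --pt "0 0 0 0 0" --pt "0 0 0 0 0" --pt "0 0 0 0 0"

```text
t: 6.12
ee_pos: [532.6, 1.1, 33.7]
orientation: [-3.142, -0.0, -0.0]
ft_force: [0.2, 1.0, -0.6]
width: 15.9
grasp_force: 30.0
```

move_arm --pt "0 0 0.1 0 0" --pt "0 0 0 0 0" --pt "0 0 0 0 0"

```text
t: 6.5
ee_pos: [532.6, 1.0, 33.6]
orientation: [-3.142, 0.0, -0.0]
ft_force: [-4.3, 1.0, 11.9]
width: 15.8
grasp_force: 30.0
```

move_arm --pt "0 0 -0.05 0 0" --pt "0 0 0 -0.8 0" --pt "0 0 0 -1.5 0" --pt "0.05 -0.3 0 0 0" --pt "0.05 -0.6 0 0 0" --pt "0.05 -0.6 0 0 0" --pt "0.05 -0.6 0 0 0" --pt "0.05 -0.6 0 0 0" --pt "0.05 -0.3 0 0 0" --pt "0 0 0 0 0"

```text
t: 7.75
ee_pos: [535.1, 31.1, 33.6]
orientation: [3.141, 0.064, 0.002]
ft_force: [0.0, -0.7, 4.5]
width: 15.7
grasp_force: 30.0
```

move_arm --pt "0.07 -0.4 0 0 0" --pt "0.07 -0.9 0 0 0" --pt "0.08 -1.0 0 0 0" --pt "0.08 -1.0 0 0 0" --pt "0.08 -1.0 0 0 0" --pt "0.08 -1.0 0 0 0" --pt "0.08 -1.0 0 0 0" --pt "0.08 -0.8 0 0 0" --pt "0.08 -0.5 0 0 0" --pt "0 0 0 0 0"

```text
t: 9.0
ee_pos: [539.0, 107.7, 33.7]
orientation: [-3.141, -0.064, -0.002]
ft_force: [-0.9, 1.2, 4.5]
width: 16.0
grasp_force: 30.0
```

```bash
python3 - <<'E'
from h import *
o=get_obs();print(o["t"],o["ee_pos"],o["ft_force"],o["moment"])
C=cal("wrist");im=optics.get_image("wrist");cv2.imwrite("pics/w2.png",im);print(C[2])
S=cal("side");si=optics.get_image("side");cv2.imwrite("pics/s2.png",si)
print(rect(C,np.zeros((480,640),bool)|False,20)[:1] if 0 else "")
for s,c,k in comps(blueparts(im)): print(s,c.round(0),rect(C,k,20)[:3],rect(C,k,28.5)[:3])
E
```

```text
9.0 [538.9810589  107.69416498  33.6587032 ] [-0.94391599  1.20684836  4.51346554] [0.20690044 0.33619639 0.04974658]
[609.87434373 110.37013211 195.88593343]

[ 246    0  145   55 7866] [318.  27.] (array([660.8, 112.1]), array([22.9, 64.8]), 2.33) (array([658.4, 112. ]), array([21.8, 61.6]), 2.33)
[ 214   89  208  222 6339] [320. 162.] (array([579.4, 109. ]), array([110.1,  96. ]), 2.28) (array([580.8, 109. ]), array([104.8,  91.4]), 2.28)
```

View pics/w2.png

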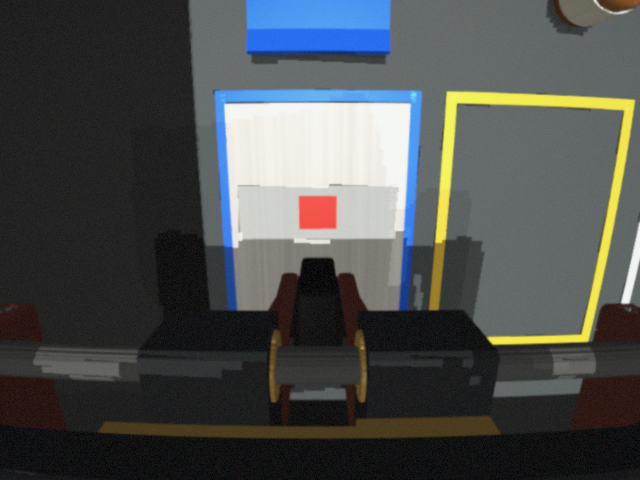

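The plate fills the blue outline squarely (plate 225–409 wide, front edge at row ~103, just inside the line). The leaf (248–390) is centred ahead of it. Resting there now.

move_arm --pt "0 0 0 0 0" --pt "0 0 0 0 0" --pt "0 0 0 0 0" --pt "0 0 0 0 0" --pt "0 0 0 0 0" --pt "0 0 0 0 0"

```text
t: 9.85
ee_pos: [539.0, 107.7, 33.6]
orientation: [-3.141, -0.063, -0.002]
ft_force: [-1.1, 1.9, 6.3]
width: 16.1
grasp_force: 30.0
```

```bash
python3 - <<'E'
from h import *
o=get_obs();print(o["t"],o["ee_pos"],o["ft_force"])
C=cal("wrist")
for n,p,z in (("plate L",(225,103),24),("plate R",(409,103),24),("out L",(215,91),20),("out R",(421,91),20),("leaf L",(248,52),30),("leaf R",(390,52),30)): print(n,onz(C,p,z).round(1))
E
```

```text
9.85 [538.98240311 107.66152188  33.6389705 ] [-1.14873268  1.93362129  6.31132015]
plate L [626.4 152.7  24. ]
plate R [629.7  69.6  24. ]
out L [632.  158.3  20. ]
out R [635.8  63.6  20. ]
leaf L [647.  141.2  30. ]
leaf R [649.4  81.   30. ]
```

move_arm --pt "0.3 0 0 0 0" --pt "0.5 0 0 0 0" --pt "0.5 0 0 0 0" --pt "0.5 0 0 0 0" --pt "0.5 0 0 0 0" --pt "0.5 0 0 0 0" --pt "0.5 0 0 0 0" --pt "0.5 0 0 0 0" --pt "0.3 0 0 0 0" --pt "0 0 0 0 0"

```text
t: 11.1
ee_pos: [578.6, 108.9, 33.6]
orientation: [3.141, 0.063, -0.002]
ft_force: [-4.6, -0.9, 9.5]
width: 16.0
grasp_force: 30.0
```

move_arm --pt "0.1 0 0 0 0" --pt "0.1 0 0 0 0" --pt "0.1 0 0 0 0" --pt "0 0 0 0 0"

```text
t: 11.6
ee_pos: [581.1, 109.0, 33.6]
orientation: [3.141, 0.063, -0.004]
ft_force: [-5.8, -0.5, 10.7]
width: 15.7
grasp_force: 30.0
```

move_arm --pt "0.1 0 0 0 0" --pt "0.05 0 0 0 0" --pt "0 0 0 0 0"

```text
t: 11.98
ee_pos: [582.5, 109.1, 33.6]
orientation: [3.141, 0.063, -0.004]
ft_force: [-6.9, 0.1, 11.0]
width: 15.3
grasp_force: 30.0
```

move_arm --pt "0.1 0 0 0 0" --pt "0 0 0 0 0"

```text
t: 12.22
ee_pos: [583.6, 109.1, 33.6]
orientation: [3.141, 0.063, -0.004]
ft_force: [-5.8, -0.2, 10.9]
width: 16.0
grasp_force: 30.0
```

move_arm --pt "0.1 0 0 0 0" --pt "0 0 0 0 0"

```text
t: 12.48
ee_pos: [584.6, 109.2, 33.6]
orientation: [3.141, 0.063, -0.004]
ft_force: [-6.2, 0.6, 11.0]
width: 15.9
grasp_force: 30.0
```

move_arm --pt "0.1 0 0 0 0" --pt "0 0 0 0 0"

```text
t: 12.72
ee_pos: [584.6, 109.2, 33.6]
orientation: [3.141, 0.063, -0.007]
ft_force: [-9.7, -0.6, 13.6]
width: 15.8
grasp_force: 30.0
```

move_arm --pt "0.05 0 -0.01 0 0" --pt "0 0 0 0 0" --pt "0 0 0 0 0"

```text
t: 13.1
ee_pos: [584.6, 109.1, 33.6]
orientation: [3.14, 0.063, -0.008]
ft_force: [-11.2, 0.5, 14.8]
width: 15.8
grasp_force: 30.0
```

```bash
python3 - <<'E'
from h import *
im=optics.get_image("wrist");cv2.imwrite("pics/w3.png",im[:300])
si=optics.get_image("side")
F=[]
for i in range(4): optics.get_image("side"); o=get_obs();F.append(o["ft_force"])
print(o["t"],o["ee_pos"],np.round(F,1),o["moment"])
s=si[225:305,230:350]
c=np.vstack([cv2.resize(im[:300],(640,300)),cv2.resize(s,(450,300),interpolation=cv2.INTER_CUBIC) if 0 else cv2.copyMakeBorder(cv2.resize(s,(450,300),interpolation=cv2.INTER_CUBIC),0,0,0,190,0)])
cv2.imwrite("pics/c3.png",c)
E
```

```text
13.4 [584.63289673 109.16060715  33.60518624] [[-11.4  -0.   13.6]
 [-10.3  -0.1  14.3]
 [-11.   -0.   14.2]
 [-10.6  -1.1  14.4]] [0.1603136  1.49575268 0.0169655 ]
```

View pics/c3.png

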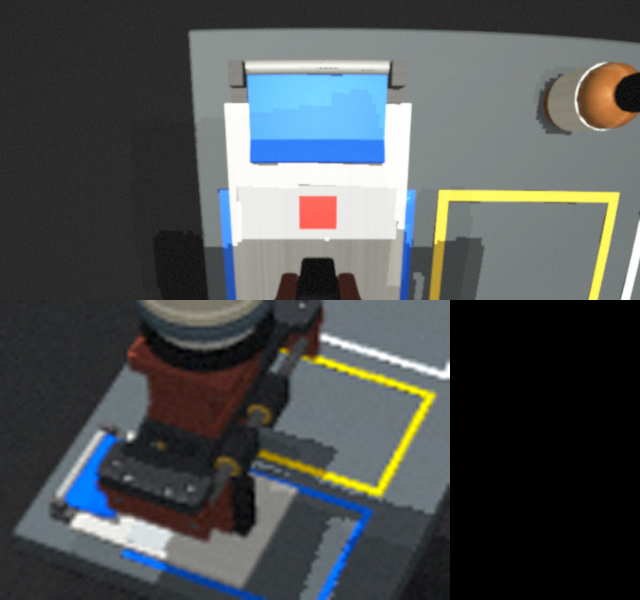

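move_arm --pt "0 0 -0.016 0 0" --pt "0 0 0 0 0" --pt "0 0 0 0 0" --pt "0 0 0 0 0"

```text
t: 13.9
ee_pos: [584.6, 109.1, 33.6]
orientation: [3.141, 0.063, -0.008]
ft_force: [-9.8, 0.3, 12.3]
width: 16.3
grasp_force: 30.0
```

```bash
python3 - <<'E'
from h import *
F=[]
for i in range(6): optics.get_image("side"); o=get_obs();F.append(o["ft_force"])
print(o["t"],o["ee_pos"],np.round(F,1),np.mean(F,0),o["width"],R.from_rotvec(o["orientation"]).as_matrix().round(4))
E
```

```text
14.2 [584.6110641  109.13087163  33.59491432] [[-11.4   0.7  13.9]
 [ -9.7  -0.1  12.7]
 [-10.3  -0.7  12.7]
 [ -9.7  -0.5  12.4]
 [ -9.9   0.5  12.5]
 [-10.7   0.3  12.4]] [-10.28662403   0.01564287  12.74825672] 15.894735440510361 [[ 9.992e-01  4.030e-02 -5.100e-03]
 [ 4.030e-02 -9.992e-01 -5.000e-04]
 [-5.200e-03  3.000e-04 -1.000e+00]]
```

move_arm --pt "0 0 -0.004 0 0" --pt "0 0 0 0 0" --pt "0 0 0 0 0" --pt "0 0 0 0 0"

```text
t: 14.7
ee_pos: [584.6, 109.2, 33.6]
orientation: [3.141, 0.063, -0.008]
ft_force: [-9.8, 0.0, 12.0]
width: 16.2
grasp_force: 30.0
```

```bash
python3 - <<'E'
from h import *
F=[]
for i in range(4): optics.get_image("side"); F.append(get_obs()["ft_force"])
f=np.mean(F,0);print(f)
if 10.8<f[2]<13.2: print(close_job())
E
```

```text
[-11.13493299  -0.25209253  11.96093831]
the job is handed in; nothing more can be done
None
```

The job is handed in at about 15 s: the carrier slid flat to the blue bay, rested there about 0.8 s, and went home against the stop under the blue leaf (which looked flat in the last picture), and it is still gripped and pressed down with about 12 N.

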